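Send a notebook under the foil stamping press

TASK

Send the notebook for stamping: with closed fingertips push the press bed by its wooden front rail gently until it is fully home under the head, then lightly press the start button, the plain raised one in the middle of the push-button station, well down and let it come up. Draw the hand back a good hand's breadth clear of the bed and the station, so that the head can come down. Leave the notebook as it lies against its lays, do not press the mushroom stop or the collared foil button beside the start button, and do not disturb the foil reel, the paste jar or the hand stamp.

Things in the scene. Friction and masses are not known exactly. Their poses are not given: they have to be found in the camera images.
- press: Green bench-top foil stamping press, fixed, 270 mm wide, 600 high. Origin on the table under the centre of its head; own x is level, from its open front to its column (the way the bed goes home), z up. The head (solid from 65 mm before to behind the origin, handwheel to 98 mm, underside 168 mm up) stays still. Only the bed reaches further forward than x = -150 mm
- bed (a joint): How far the sliding bed is in, m: 0 = pulled right out, 0.130 = fully home at a solid stop. It starts at 0. It slides along the press's own x with about 3 N of friction and 20 N per m/s of drag, moving mass 2.2 kg, and stays where it is left
- rail: The bed's dark wooden hand rail; origin at the middle of its front face, 71.5 mm above the table; moves with the bed; axes as the press's (x = the way to push). Rail 240 mm wide, 22 deep, from 53 to 89 mm above the table, open bench before it. Behind it the bed: aluminium plate 340 mm long, 240 wide, 14 thick, top 87.5 mm above the table
- notebook: Closed hardback notebook, blue cloth covers, 105 x 148 x 15 mm, about 0.2 kg, lying loose and flat on the bed, long side across, against (1 mm gaps) a steel back lay and a side lay, bars 12 mm wide and 8 mm high on the bed. Origin at the centre of its underside, 232 mm behind the rail body's origin in the bed's x, level with it in y
- station: Grey push-button station, 80 x 190 mm, face 56 mm above the table, fixed, lying face up. Origin on the table under its centre; own y runs along its row of three black heads, 55 mm apart: mushroom stop at y = -55 mm, start at 0, collared foil button at y = +55 mm. Round each a steel bezel, 30 mm in diameter, 4 mm high
- start_top (a point): Centre of the top of the start button: plain black round cap, 23 mm in diameter, 74 mm above the table (14 mm above its bezel), in the middle of the station; goes down with the cap
- start_button (a joint): Start button's travel, m: 0 = up, 0.006 = bottomed; springs back. It switches at 0.0035. About 6 N presses it fully down (1 N per mm)
- stop_top (a point): Centre of the top of the mushroom stop: black domed head, 40 mm in diameter, top 88 mm above the table
- stop_mushroom (a joint): Mushroom stop's travel, m: 0 = up, 0.005 = pressed (10 N); must stay up
- feed_top (a point): Centre of the top of the foil button: black cap 21 mm in diameter, 67 mm above the table, sunk in a steel collar 30 mm in diameter whose rim is 70 mm above the table
- feed_button (a joint): Foil button's travel, m: 0 = up, 0.006 = pressed (6 N); must stay up
- foil_reel: Loose reel of gold-coloured foil standing upright on the table, 60 mm in diameter, 60 mm high, 0.15 kg; origin at the centre of its underside
- paste_jar: Loose round jar with a metal lid standing on the table, 60 mm in diameter, 75 mm high, 0.25 kg; origin at the centre of its underside
- stamp: Loose hand stamp lying on the table: wooden handle and a brass head (16 x 75 x 22 mm), 125 mm long, 0.25 kg; origin on the table near the middle of its length, own x along it, head at +x
Things that resemble listed ones, but are neither listed nor needed, are in the scene too. Several things have the shape of the notebook; the one meant has the colours described above.

How it is judged:
By the outcome, as a careful person would: the job done as asked, in the order asked, and still so for the second after the job is handed in, with the robot touching nothing.
It also fails if it takes over 51 s, if anything falls off the work surface, if the arm or the gripper's body presses on something with over 40 N, if the wrist force passes 120 N, or if a joint passes its speed limit or range.

ROBOT

A 6-joint arm with a two-finger parallel gripper is mounted at the origin on the work surface. World frame = base frame: x ahead of the robot, y to its left, z up, the work surface at z = 0. Lengths are in m, angles in rad, forces in N, time in s.
With the tool pointing down it reaches from about 0.25 to 0.775 m from the base axis. Payload 4 kg.
Tool frame: the origin (TCP) lies between the finger pads, 19 mm behind the fingertips; this is the grasp point; z points along the fingers, y is the line along which they close (so a half turn about z gives the same grasp; the last joint's range is limited). The gripper opens to 94 mm and grips with 3 to 60 N. Pads are 16 mm wide; open, the fingers measure 119 mm over their backs; the gripper's body (75 mm by 177 mm) begins 78 mm behind the grasp point.
Start: joints at [-1.377, 0.087, 1.371, -0, 1.684, -0.103], TCP at [0.161, -0.526, 0.224] pointing down, gripper open.
Joint ranges: [-3.1, 3.1], [-0.76, 2.03], [0.27, 2.55], [-1.08, 4.22], [0.17, 2.65], [-2.57, 2.57]. Speed limits (rad/s): [2.79, 2.79, 3.14, 3.14, 3.14, 3.14].

INTERFACE

Orientations are given as [roll, pitch, yaw] about the fixed x, y, z axes, in that order (R = Rz(yaw) Ry(pitch) Rx(roll)).
In Python, from bench import robot gives the robot as it stands.
- The arm moves only by the tool carry_out, never from a script. Its argument "increments" is a list of rows, each a list of 3 entries, a list of its own where there are three numbers: the closure in counts, from 0 (fully open) to 255 (shut), then the shift along the tool's x, y, z in mm, then the turn about the tool's z in degrees. In form: [[fingers, [dx, dy, dz], twist], ...]. A call has 1 to 8 rows; each row shifts and turns the commanded pose from where the row before left it, along the tool's axes as they then stand; what a row does not reach is not made up. A row lasts 1/10 s, in which the tool goes at most 50 mm and 8.59 degrees, less where a joint would pass 70% of its speed; a pose out of reach is approached as far as the arm can. A call with a gripper value outside its range is refused whole. The fingers move at their own pace and stop on an object; the grip force is fixed at half the most. Time passes only in rows, so rows that do not move let the fingers close. It gives the time, the measured TCP pose, the force, the opening and the grip force at its end, in the units of the state.
- robot.get_obs(): the state, without advancing time (a new reading comes with each control period).
- robot.snapshot(name): name is "scene" or "top" or "wrist"; returns the picture (400x640x3 uint8, blue, green, red); there is no depth.
- robot.get_calibration(name): a dict with "vfov" (degrees; the focal length in pixels is half the picture's height over the tangent of half this angle, whatever the lens; pixels are square), "cx", "cy" (the principal point, pixels), "T" (4x4, takes a point from camera to world coordinates). Camera axes: x right, y down, z forward; pixel columns grow to the right and rows downward; lengths in m; the calibration is good to about 2 mm. A picture is of the moment at which its call begins: read the wrist's pose just before it. get_calibration takes no time and is no camera call; for the wrist camera it gives the pose at the moment of the call.
- robot.close_job(): hands the job in; it is judged then, once.
The state is a dict: "time": time; "joint_positions": joint angles; "qvel": joint speeds; "joint_torque": joint torques, N m; "tool_pos": TCP position; "ee_rot": TCP orientation; "wrist_force": force on the tool from outside, world axes, zero at the start; "wrist_torque": the same for the moment, N m; "width": finger opening in m; "finger_force": force on a finger pad.
Only numpy, scipy, OpenCV 4.12 (cv2) and the standard library are available. Lean on these libraries where they do the work, as an engineer would, in place of code of your own. Each camera call takes 0.05 s, during which the arm holds its last target. There are 200 camera calls.

## Working session

There is one attempt and no reset: what is moved stays moved. The work goes in short steps, Python scripts to look and compute and a tool call to move; the robot and the scene stay as the last step left them, time stands still between calls to the robot, and variables do not carry over. Pictures are saved under pics/ and viewed, at most 10 in all, crops included, and the job is handed in when it is done.

Besides the shell and the picture viewer there is one more tool, called after "Call:" as name(argument=value, ...), one argument or row to a line, values as JSON. carry_out: Moves the arm, as the interface text tells. Its arguments: {"type":"object","properties":{"increments":{"type":"array","items":{"type":"array"}}},"required":["increments"]}

```bash
mkdir -p pics
python3 - <<'E'
from bench import robot
import cv2
for n in("scene","top"):
    cv2.imwrite(f"pics/{n}0.png",robot.snapshot(n)); c=robot.get_calibration(n);print(n,c)
o=robot.get_obs();print(o)
E
```

```text
scene {'vfov': 46.11513371123933, 'cx': 314.62024648183706, 'cy': 197.68827576224172, 'T': array([[ 0.29910621,  0.75044065, -0.58938468,  1.18224372],
       [ 0.95405953, -0.22386982,  0.19912991, -0.11622648],
       [ 0.01748974, -0.62186907, -0.7829259 ,  0.94301712],
       [ 0.        ,  0.        ,  0.        ,  1.        ]])}
top {'vfov': 43.444404156925394, 'cx': 313.1046848876646, 'cy': 198.6252611071533, 'T': array([[ 0.01732774, -0.99155927,  0.1284911 ,  0.33172753],
       [-0.99976416, -0.01886519, -0.01075799,  0.1072552 ],
       [ 0.01309119, -0.12827439, -0.99165231,  1.64415641],
       [ 0.        ,  0.        ,  0.        ,  1.        ]])}
{'time': 0.1, 'joint_positions': array([-1.37710263e+00,  8.78986073e-02,  1.37211501e+00, -3.67997882e-06,
        1.68360677e+00, -1.03128876e-01]), 'qvel': array([-6.53598842e-04, -2.03272651e-03, -2.78974753e-03, -1.28268575e-03,
       -3.41352453e-04, -6.07686210e-05]), 'joint_torque': array([ 1.79269973e-03, -3.41251624e+01, -3.03302050e+01,  7.18844938e-02,
        3.04319803e-02, -9.78022058e-05]), 'tool_pos': array([ 0.16075489, -0.5254959 ,  0.22320559]), 'ee_rot': array([-3.13957532e+00, -2.05109429e-04,  2.96821953e-01]), 'wrist_force': array([-0.38951132, -0.42154258, -0.46566439]), 'wrist_torque': array([ 0.01165716,  0.00262403, -0.00295304]), 'finger_force': 0.0, 'width': 0.09398500194446252}
```

View pics/scene0.png

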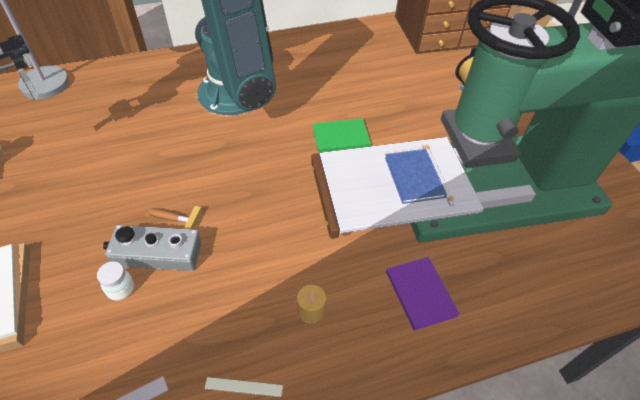

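View pics/top0.png

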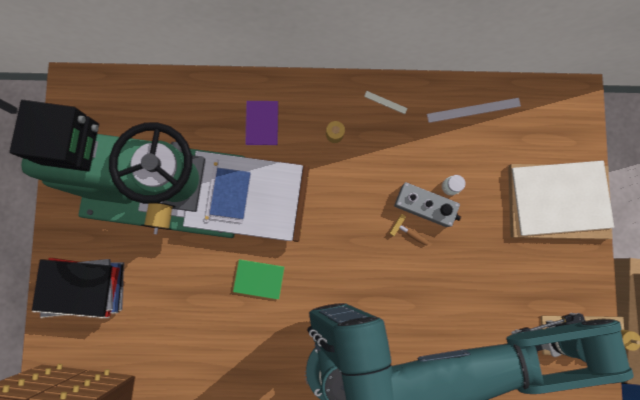

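The press is at left in the top view: rail about (298,200), station (428,204) with start at about (429,204), jar (453,186), hand stamp (405,230), reel (335,130). I'll enlarge to refine.

Run:
```python
import cv2,numpy as np
t=cv2.imread("pics/top0.png");s=cv2.imread("pics/scene0.png")
a=cv2.resize(t[145:245,270:470],None,fx=4,fy=4,interpolation=2)
b=cv2.resize(s[200:300,95:215],None,fx=3,fy=3,interpolation=2)[:200*3//2]
b2=cv2.resize(s[140:240,305:425],None,fx=3,fy=3,interpolation=2)
c=np.zeros((400,800,3),np.uint8)
cv2.imwrite("pics/a.png",a);cv2.imwrite("pics/b.png",np.hstack([b,b2]))
```

```text
(no output)
```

View pics/a.png

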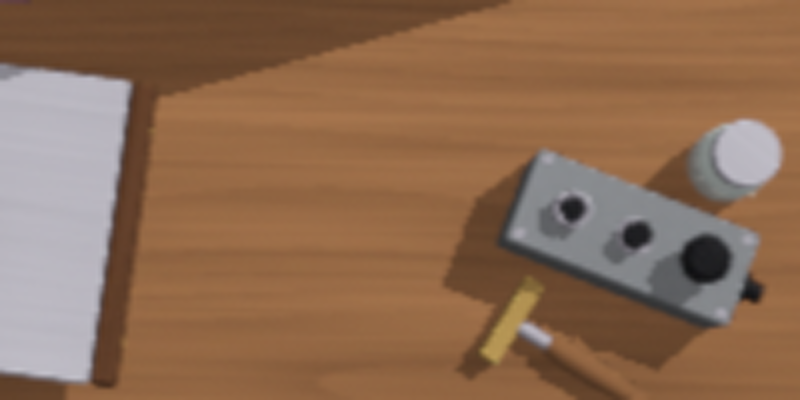

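View pics/b.png

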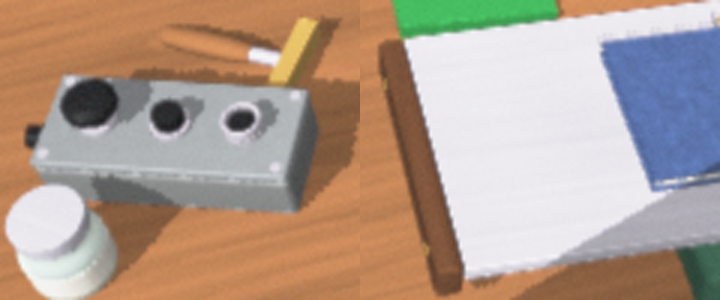

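Crop a: rail's front edge runs from (157,88) to (116,383); start cap at (637,234), stop (706,259), foil (572,208). Crop b: start top about (168,116), stop (88,103), foil (241,121), rail ends (382,44) and (440,285).

```bash
cat > h.py <<'E'
from bench import robot
import numpy as np,cv2
def ray(n,u,v,z,C=None):
    c=C or robot.get_calibration(n);f=200/np.tan(np.radians(c["vfov"])/2);T=c["T"]
    d=T[:3,:3]@[(u-c["cx"])/f,(v-c["cy"])/f,1];return T[:3,3]+d*(z-T[2,3])/d[2]
E
python3 - <<'E'
from h import *
A=lambda u,v:((u+.5)/4-.5+270,(v+.5)/4-.5+145)
for n,p,q,z in[("start",(637,234),(168,116),.074),("stop",(706,259),(88,103),.086),("feed",(572,208),(241,121),.067),("railL",(157,88),None,.089),("railR",(116,383),None,.089),("rail far",None,(440+0,285),.089),("rail near",None,(382,44),.089)]:
    if p:print(n,"top",ray("top",*A(*p),z).round(4))
    if q:
        x=q[0];B=((x+.5)/3-.5+95,(q[1]+.5)/3-.5+200) if x<360 else ((x-360+.5)/3-.5+305,(q[1]+.5)/3-.5+140)
        print(n,"scene",ray("scene",*B,z).round(4))
for n,p,z in[("nb",(230,194),.1025),("jar",A(748,152),.075),("brass",A(512,320),.02),("reel",(336,129),.06),("hub",(151,162),.58)]:print(n,ray("top",*p,z).round(3))
E
```

```text
start top [ 0.5278 -0.2758  0.074 ]
start scene [ 0.5339 -0.2741  0.074 ]
stop top [ 0.5076 -0.3268  0.086 ]
stop scene [ 0.5148 -0.3261  0.086 ]
feed top [ 0.5485 -0.226   0.067 ]
feed scene [ 0.5485 -0.2247  0.067 ]
railL top [0.6346 0.1055 0.089 ]
railR top [0.4023 0.1329 0.089 ]
rail far scene [0.6483 0.1051 0.089 ]
rail near scene [0.4051 0.1362 0.089 ]
nb [0.541 0.348 0.103]
jar [ 0.595 -0.365  0.075]
brass [ 0.462 -0.186  0.02 ]
reel [0.766 0.02  0.06 ]
hub [0.542 0.445 0.58 ]
```

Call:
carry_out(
  increments=[
    [255, [0, 0, 0], -8.3],
    [255, [0, 0, 0], -8.3],
    [255, [0, 0, 0], -8.3],
    [255, [0, 0, 0], -8.3],
    [255, [0, 0, 0], -8.3],
    [255, [0, 0, 0], -8.3],
    [255, [0, 0, 0], -8.3],
    [255, [0, 0, 0], -8.2],
  ],
)

```text
time: 0.9
tool_pos: [0.1608, -0.5256, 0.2236]
ee_rot: [-3.141, -0.001, 1.46]
wrist_force: [-0.3, 0.6, 0.3]
width: 0.0333
finger_force: 0.0
```

Call:
carry_out(
  increments=[
    [255, [42, 19, 0], 0],
    [255, [42, 19, 0], 0],
    [255, [42, 19, 0], 0],
    [255, [42, 19, 0], 0],
    [255, [42, 19, 0], 0],
    [255, [42, 19, 0], 0],
    [255, [42, 19, 0], 0],
    [255, [42, 19, 0], 0],
  ],
)

```text
time: 1.7
tool_pos: [0.3513, -0.2081, 0.2239]
ee_rot: [-3.142, -0.0, 1.453]
wrist_force: [1.2, -0.5, -0.4]
width: 0.0008
finger_force: 0.0
```

Call:
carry_out(
  increments=[
    [255, [42, 19, 0], 0],
    [255, [42, 19, 0], 0],
    [255, [42, 19, 0], 0],
    [255, [40, 19, 0], 0],
    [255, [30, 19, 0], 0],
    [255, [20, 19, 0], 0],
    [255, [10, 10, 0], 0],
    [255, [0, 0, 0], 0],
  ],
)

```text
time: 2.5
tool_pos: [0.5009, 0.0007, 0.2234]
ee_rot: [-3.14, 0.0, 1.456]
wrist_force: [0.3, -0.3, 1.0]
width: 0.0004
finger_force: 0.0
```

Run:
```python
from h import *
import pickle
o=robot.get_obs();c=robot.get_calibration("wrist");cv2.imwrite("pics/w1.png",robot.snapshot("wrist"))
pickle.dump(c,open("w1.pkl","wb"));print(o["tool_pos"],o["ee_rot"],o["width"],o["time"],c)
```

```text
[0.50087704 0.00070774 0.22336892] [-3.13978119e+00  2.27512849e-04  1.45580192e+00] 0.00036282777474710537 2.5 {'vfov': 59.965509997347475, 'cx': 315.35210071658554, 'cy': 201.40699322062076, 'T': array([[ 0.99325927, -0.11239681, -0.02833676,  0.50910262],
       [-0.11590034, -0.96673914, -0.22799682,  0.06717533],
       [-0.00176814,  0.22974419, -0.97324944,  0.38242297],
       [ 0.        ,  0.        ,  0.        ,  1.        ]])}
```

View pics/w1.png

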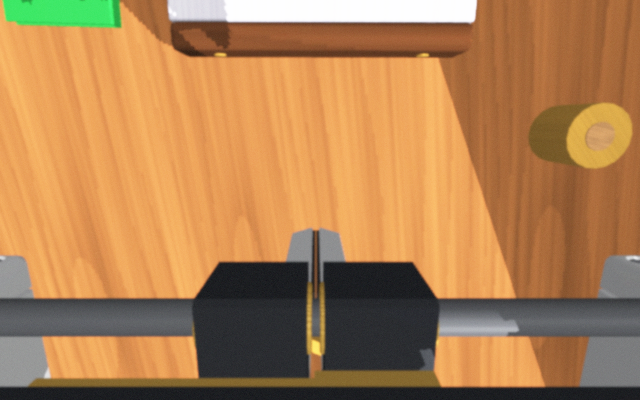

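The rail's front lies level in the wrist picture (row about 55 lower edge, columns 175–470; bed edge at row 22), so the tool is well aligned.

Run:
```python
from h import *
import pickle
C=pickle.load(open("w1.pkl","rb"))
for p,z in[((169,22),.0875),((475,22),.0875),((190,56),.053),((460,56),.053)]:print(p,ray("",*p,z,C).round(4))
```

```text
(169, 22) [0.4038 0.154  0.0875]
(475, 22) [0.6406 0.1263 0.0875]
(190, 56) [0.4042 0.1348 0.053 ]
(460, 56) [0.6424 0.1069 0.053 ]
```

Call:
carry_out(
  increments=[
    [255, [0, 1, 30], 0],
    [255, [0, 1, 35], 0],
    [255, [0, 1, 35], 0],
    [255, [0, 1, 25], 0],
    [255, [0, 1, 14], 0],
    [255, [0, 0, 5], 0],
    [255, [20, 0, 0], 0],
    [255, [25, 0, 0], 0],
  ],
)

```text
time: 3.35
tool_pos: [0.5116, 0.0432, 0.0818]
ee_rot: [3.139, 0.0, 1.451]
wrist_force: [0.4, -0.5, 0.1]
width: 0.0005
finger_force: 0.0
```

Call:
carry_out(
  increments=[
    [255, [25, 0, 0], 0],
    [255, [15, 0, 0], 0],
    [255, [8, 0, 0], 0],
    [255, [3, 0, 0], 0],
    [255, [2, 0, 0], 0],
    [255, [2, 0, 0], 0],
    [255, [2, 0, 0], 0],
    [255, [2, 0, 0], 0],
  ],
)

```text
time: 4.15
tool_pos: [0.5176, 0.1024, 0.0802]
ee_rot: [-3.142, 0.0, 1.453]
wrist_force: [0.6, -0.4, 0.6]
width: 0.0008
finger_force: 0.0
```

Not yet in contact; ease in.

Call:
carry_out(
  increments=[
    [255, [2, 0, 0], 0],
    [255, [2, 0, 0], 0],
    [255, [2, 0, 0], 0],
    [255, [2, 0, 0], 0],
    [255, [2, 0, 0], 0],
    [255, [2, 0, 0], 0],
    [255, [2, 0, 0], 0],
    [255, [2, 0, 0], 0],
  ],
)

```text
time: 4.95
tool_pos: [0.5194, 0.1185, 0.0802]
ee_rot: [-3.142, 0.001, 1.454]
wrist_force: [-1.4, -3.7, 0.4]
width: 0.0004
finger_force: 1.7
```

Call:
carry_out(
  increments=[
    [255, [3, 0, 0], 0],
    [255, [4, 0, 0], 0],
    [255, [5, 0, 0], 0],
    [255, [5, 0, 0], 0],
    [255, [5, 0, 0], 0],
    [255, [5, 0, 0], 0],
    [255, [5, 0, 0], 0],
    [255, [5, 0, 0], 0],
  ],
)

```text
time: 5.75
tool_pos: [0.5239, 0.1558, 0.0803]
ee_rot: [3.141, 0.0, 1.454]
wrist_force: [0.3, -3.5, 1.5]
width: 0.0007
finger_force: 2.0
```

Call:
carry_out(
  increments=[
    [255, [5, 0, 0], 0],
    [255, [5, 0, 0], 0],
    [255, [5, 0, 0], 0],
    [255, [5, 0, 0], 0],
    [255, [5, 0, 0], 0],
    [255, [5, 0, 0], 0],
    [255, [5, 0, 0], 0],
    [255, [5, 0, 0], 0],
  ],
)

```text
time: 6.55
tool_pos: [0.5285, 0.1955, 0.0803]
ee_rot: [3.141, 0.0, 1.454]
wrist_force: [0.5, -3.7, 0.4]
width: 0.0003
finger_force: 2.0
```

Call:
carry_out(
  increments=[
    [255, [5, 0, 0], 0],
    [255, [5, 0, 0], 0],
    [255, [4, 0, 0], 0],
    [255, [3, 0, 0], 0],
    [255, [2, 0, 0], 0],
    [255, [2, 0, 0], 0],
    [255, [2, 0, 0], 0],
    [255, [2, 0, 0], 0],
  ],
)

```text
time: 7.35
tool_pos: [0.5314, 0.2199, 0.0803]
ee_rot: [3.141, 0.0, 1.454]
wrist_force: [1.7, -3.7, 0.2]
width: 0.0003
finger_force: 1.7
```

Call:
carry_out(
  increments=[
    [255, [2, 0, 0], 0],
    [255, [2, 0, 0], 0],
    [255, [2, 0, 0], 0],
    [255, [2, 0, 0], 0],
    [255, [2, 0, 0], 0],
    [255, [2, 0, 0], 0],
    [255, [1, 0, 0], 0],
    [255, [1, 0, 0], 0],
  ],
)

```text
time: 8.15
tool_pos: [0.533, 0.234, 0.0803]
ee_rot: [3.142, 0.0, 1.454]
wrist_force: [1.6, -3.7, 0.4]
width: 0.0004
finger_force: 1.6
```

Call:
carry_out(
  increments=[
    [255, [1, 0, 0], 0],
    [255, [1, 0, 0], 0],
    [255, [1, 0, 0], 0],
    [255, [1, 0, 0], 0],
  ],
)

```text
time: 8.55
tool_pos: [0.5335, 0.2378, 0.0803]
ee_rot: [3.142, 0.0, 1.454]
wrist_force: [1.5, -3.0, 0.3]
width: 0.0004
finger_force: 1.6
```

Call:
carry_out(
  increments=[
    [255, [1, 0, 0], 0],
    [255, [1, 0, 0], 0],
    [255, [1, 0, 0], 0],
  ],
)

```text
time: 8.85
tool_pos: [0.5335, 0.2387, 0.0803]
ee_rot: [-3.141, 0.005, 1.454]
wrist_force: [0.1, -9.4, 2.3]
width: 0.0003
finger_force: 5.1
```

Call:
carry_out(
  increments=[
    [255, [1, 0, 0], 0],
    [255, [0, 0, 0], 0],
  ],
)

```text
time: 9.05
tool_pos: [0.5335, 0.2387, 0.0803]
ee_rot: [-3.141, 0.007, 1.453]
wrist_force: [-0.1, -11.5, 2.9]
width: 0.0007
finger_force: 5.5
```

Home at the stop (y stalls, 11 N). Now back off, rise, and go to look at the station.

Call:
carry_out(
  increments=[
    [255, [-3, 0, 0], 0],
    [255, [-10, 0, 0], 0],
    [255, [-30, 0, 0], 0],
    [255, [-40, 0, -20], 0],
    [255, [-40, 5, -30], 0],
    [255, [-40, 6, -30], 0],
    [255, [-40, 6, -30], 0],
    [255, [-40, 6, -30], 0],
  ],
)

```text
time: 9.85
tool_pos: [0.5278, -0.0017, 0.2207]
ee_rot: [3.141, -0.002, 1.455]
wrist_force: [0.6, 0.3, -0.2]
width: 0.0002
finger_force: 0.0
```

Call:
carry_out(
  increments=[
    [255, [-45, 6, 0], 0],
    [255, [-45, 6, 0], 0],
    [255, [-45, 6, 0], 0],
    [255, [-45, 6, 0], 0],
    [255, [-45, 6, 0], 0],
    [255, [-40, 6, 0], 0],
    [255, [-30, 4, 0], 0],
    [255, [-20, 0, 0], 0],
  ],
)

```text
time: 10.65
tool_pos: [0.5312, -0.3201, 0.2188]
ee_rot: [-3.142, -0.002, 1.453]
wrist_force: [0.3, 0.1, -0.1]
width: 0.0005
finger_force: 0.0
```

Call:
carry_out(
  increments=[
    [255, [-15, 0, 0], 0],
    [255, [0, 0, 0], 0],
    [255, [0, 0, 0], 0],
  ],
)

```text
time: 10.95
tool_pos: [0.5299, -0.3325, 0.2196]
ee_rot: [3.141, -0.001, 1.455]
wrist_force: [1.3, 0.0, -0.8]
width: 0.0007
finger_force: 0.0
```

Run:
```python
from h import *
import pickle
o=robot.get_obs();c=robot.get_calibration("wrist");cv2.imwrite("pics/w2.png",robot.snapshot("wrist"))
cv2.imwrite("pics/top2.png",robot.snapshot("top"))
pickle.dump(c,open("w2.pkl","wb"));print(o["tool_pos"],o["ee_rot"],o["time"])
```

```text
[ 0.52986029 -0.33250374  0.2195967 ] [ 3.14134262e+00 -1.11605447e-03  1.45480900e+00] 10.95
```

View pics/w2.png

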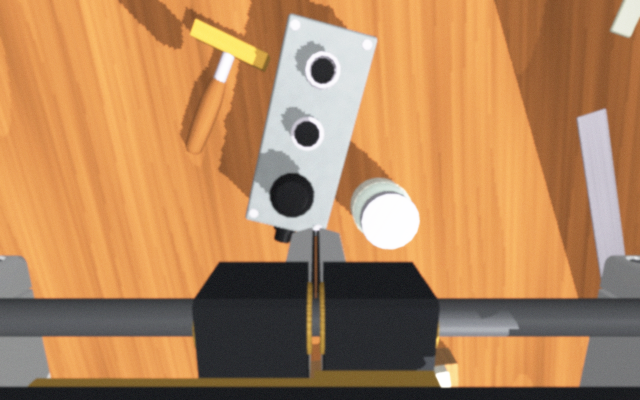

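View pics/top2.png

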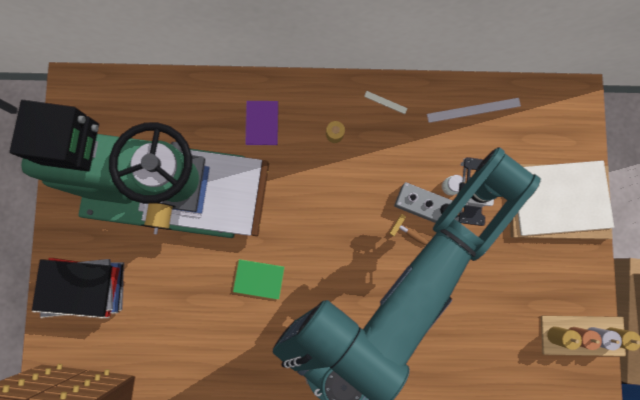

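Wrist picture: start cap (307,134), stop (292,195), foil (323,69). The top picture shows the bed home, with the rail moved from column 299 to 264 and the notebook under the head.

Run:
```python
from h import *
import pickle
C=pickle.load(open("w2.pkl","rb"))
P={n:ray("",*p,z,C) for n,p,z in[("start",(307,134),.074),("stop",(292,195),.084),("feed",(323,69),.067)]}
o=robot.get_obs();y=o["ee_rot"][2]
d=P["start"]-o["tool_pos"]
print(P,"tool dx,dy",d[0]*np.cos(y)+d[1]*np.sin(y),d[0]*np.sin(y)-d[1]*np.cos(y))
a=ray("top",264,163,.089);b=ray("top",256,235,.089);print(a,b)
```

```text
{'start': array([ 0.5293416 , -0.27702361,  0.074     ]), 'stop': array([ 0.51029246, -0.32685838,  0.084     ]), 'feed': array([ 0.54923854, -0.22513431,  0.067     ])} tool dx,dy 0.05464547232252092 -0.007012045991078989
[0.64338516 0.24694879 0.089     ] [0.416547   0.26487514 0.089     ]
```

Call:
carry_out(
  increments=[
    [255, [20, -3, 0], 0],
    [255, [25, -3, 0], 0],
    [255, [10, -1, 20], 0],
    [255, [0, 0, 35], 0],
    [255, [0, 0, 30], 0],
    [255, [0, 0, 20], 0],
    [255, [0, 0, 12], 0],
    [255, [0, 0, 0], 0],
  ],
)

```text
time: 11.85
tool_pos: [0.5283, -0.2766, 0.1007]
ee_rot: [-3.138, -0.002, 1.455]
wrist_force: [-0.7, -0.6, -0.1]
width: 0.0003
finger_force: 0.0
```

Call:
carry_out(
  increments=[
    [255, [0, 0, 2], 0],
    [255, [0, 0, 2], 0],
    [255, [0, 0, 2], 0],
    [255, [0, 0, 1.5], 0],
    [255, [0, 0, 1.5], 0],
    [255, [0, 0, 1], 0],
    [255, [0, 0, 0], 0],
  ],
)

```text
time: 12.55
tool_pos: [0.5291, -0.2782, 0.0925]
ee_rot: [3.142, 0.0, 1.454]
wrist_force: [-0.2, -0.1, -0.4]
width: 0.0003
finger_force: 0.2
```

Call:
carry_out(
  increments=[
    [255, [0, 0, 1], 0],
    [255, [0, 0, 1], 0],
    [255, [0, 0, 1], 0],
    [255, [0, 0, 1], 0],
    [255, [0, 0, 0], 0],
  ],
)

```text
time: 13.05
tool_pos: [0.5292, -0.2783, 0.0889]
ee_rot: [3.141, 0.0, 1.454]
wrist_force: [-1.2, 0.4, 3.4]
width: 0.0003
finger_force: 2.0
```

Spring force is rising as expected (about 4 mm down); go to the bottom.

Call:
carry_out(
  increments=[
    [255, [0, 0, 1], 0],
    [255, [0, 0, 1], 0],
    [255, [0, 0, 0.5], 0],
    [255, [0, 0, 0], 0],
  ],
)

```text
time: 13.45
tool_pos: [0.5292, -0.2783, 0.0871]
ee_rot: [3.141, 0.001, 1.454]
wrist_force: [-1.3, 0.9, 7.4]
width: 0.0002
finger_force: 3.6
```

Call:
carry_out(
  increments=[
    [255, [0, 0, -2], 0],
    [255, [0, 0, -4], 0],
    [255, [0, 0, -10], 0],
    [255, [0, 0, -25], 0],
    [255, [0, 0, -40], 0],
    [255, [0, 0, -40], 0],
    [255, [0, 0, -40], 0],
    [255, [0, 0, -30], 0],
  ],
)

```text
time: 14.25
tool_pos: [0.5295, -0.2782, 0.2801]
ee_rot: [3.139, 0.001, 1.454]
wrist_force: [0.1, -0.3, 0.6]
width: 0.0004
finger_force: 0.0
```

Call:
carry_out(
  increments=[
    [255, [-20, -10, -10], 0],
    [255, [-40, -20, 0], 0],
    [255, [-40, -20, 0], 0],
    [255, [-40, -20, 0], 0],
    [255, [-40, -20, 0], 0],
    [255, [-20, -10, 0], 0],
    [255, [0, 0, 0], 0],
    [255, [0, 0, 0], 0],
  ],
)

```text
time: 15.05
tool_pos: [0.4065, -0.4651, 0.2866]
ee_rot: [3.142, -0.001, 1.453]
wrist_force: [0.3, 0.2, 0.4]
width: 0.0005
finger_force: 0.0
```

Run:
```python
from h import *
t=robot.snapshot("top");s=robot.snapshot("scene")
cv2.imwrite("pics/end.png",np.vstack([cv2.resize(t[100:260,60:500],(800,291)),cv2.resize(s[100:320,90:530],(600,300))[:, :].copy() if 0 else cv2.resize(s[110:270,90:530],(800,291))]))
o=robot.get_obs();print(o["tool_pos"],o["wrist_force"])
```

```text
[ 0.40725236 -0.46418758  0.28704952] [0.81119665 0.26726087 0.59793273]
```

View pics/end.png

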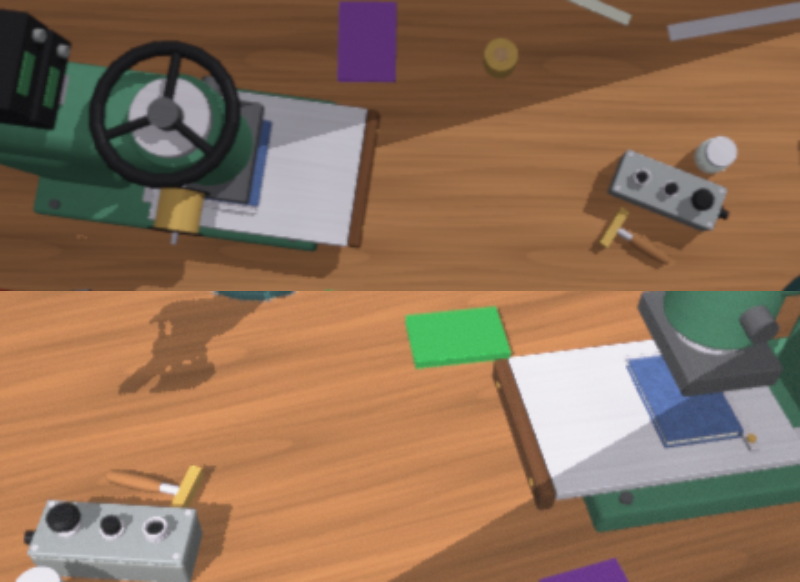

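The last picture shows the bed home (rail at about (365,178) in the upper half), the notebook still against its lays, the buttons up, and the loose things where they were.

```bash
python3 -c "
from bench import robot
print(robot.close_job())"
```

```text
the job is handed in; nothing more can be done
None
```

The bed is fully home against its stop, the start button was pressed to the bottom and came back up, the hand is well clear of the bed and station, nothing else was moved, and the job is handed in.

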